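Tuck the flashing strip under the lapped shingle of the chip apron and hold it down

TASK

Pick up the aluminium flashing strip by its red rib and slide its long front edge under the loose lapped shingle of the lathe's chip apron, between the side guides and fully home against the stop, without lifting the shingle. Then press the strip firmly flat on the apron board and finish while still holding it down (a push of about 10 N), as if for its adhesive to take. Leave the other things on the bench where they are.

Things in the scene. Friction and masses are not known exactly. Their poses are not given: they have to be found in the camera images.
- slot_mouth (a point): mouth of the apron's slot: the point on the board's upper face (12 mm above the bench) straight below the middle of the loose shingle's lip. x points level into the slot, under the shingle, away from the robot; y along the lip; z up. The slot is 135 mm wide (y -67.5 to 67.5), 6.5 mm high from the board to the shingle's underside, 36 mm deep to the stop
- board: plywood deck of the chip apron, fixed, 194 mm wide, 12 mm thick; axes as slot_mouth, origin 12 mm below it, on the bench. It reaches from x = -115 mm (bare in front of the lip) to 165 mm. On it, 6.5 mm high guides flare out from the slot's two ends, 156 mm apart at x = -31 mm
- shingle (a joint): loose wooden shingle over the slot, 106 (x) by 186 (y) by 9 mm, 110 g, hinged along its rear edge 106 mm beyond its lip, held down by its weight only. 0 = lying down, grows as the lip lifts (0.01 rad = 1 mm at the lip). Its top lies 27.5 mm above the bench; a fixed upper course of shingles, up to 41 mm above the bench, laps over its rear end
- flashing: flashing strip, loose, 120 to 190 g: flat aluminium plate 84 (x) by 130 (y) by 4 mm with an upright red rib. Origin at the centre of the plate's underside; x points to the front edge, the one that goes under the shingle (the edge farther from the rib); z up. It starts flat on the bench, left or right of the apron
- flashing_rib (a point): centre of the strip's red rib (the grip): 12 mm thick (x), 90 mm long (y), standing from the plate's top (4 mm over the strip's underside) to 36 mm over the underside; this point is 20 mm over the underside and 27 mm behind the plate's centre, so 69 mm behind the front edge and 15 mm ahead of the rear edge. Axes as the strip's
- flashing_nose (a point): middle of the strip's front edge, at its underside. Axes as the strip's
- chuck: steel chuck with a dark bayonet socket in its top, 96 mm diameter, 52 mm high, stands on the bench; origin at the centre of its underside
- jam_chuck: turned red cherry jam chuck, 84 mm diameter, 62 mm high; origin at the centre of its underside
- lid: rough zelkova lid, 112 mm diameter, 27 mm high; origin at the centre of its underside. It lies on the side of the apron where the strip is not
- spanner: brass spanner, 170 mm long, lying on the bench along its x; origin at its underside
- marking_block: white ceramic marking block, 45 x 30 x 30 mm, on the bench in front of the apron; origin at the centre of its underside
- bowl: dark turned bowl, closed on top, 128 mm diameter, 80 mm high; origin at the centre of its underside

How it is judged (in metres and radians):
On the way:
1. the strip's front edge is 10 mm or more under the shingle's lip, flat on the board (within 4 mm) (x of flashing_nose in the frame of slot_mouth above 0.01 m and z of flashing_nose in the frame of slot_mouth between -0.004 and 0.004 m), for 0.1 s.
At the end, for the whole second after the job is handed in: Front edge 31 mm or more under the lip (stop at 36), within 6 mm of the slot's middle, square within 0.06 rad; strip flat on the board (2 mm, 0.03 rad), shingle down (under 0.02 rad); fingers still pressing: over 5 N strip on board, over 3 N fingers on strip (x of flashing_nose in the frame of slot_mouth between 0.031 and 0.04 m and y of flashing_nose in the frame of slot_mouth between -0.006 and 0.006 m and z of flashing_nose in the frame of slot_mouth between -0.003 and 0.002 m and angle between flashing's own z axis and vertical below 0.03 rad and angle between the x axis of flashing and the x axis of slot_mouth, either way round below 0.06 rad and value of joint shingle below 0.02 rad and contact force between flashing and board above 5 N and contact force between the fingers and flashing above 3 N); the arm keeps its last pose, push and grip.
It fails at once if the shingle is lifted more than 5 mm at its lip (0.05 rad) (value of joint shingle above 0.05 rad).
It fails at once if another thing on the bench is moved more than 20 mm (distance of any of chuck, jam_chuck, lid, spanner, marking_block, bowl from where it was at the start of the episode above 0.02 m).
It also fails if it takes over 38 s, if anything falls off the work surface, if the arm or the gripper's body presses on something with over 40 N, if the wrist force passes 120 N, or if a joint passes its speed limit or range.

ROBOT

A 7-joint arm with a two-finger parallel gripper is mounted at the origin on the work surface. World frame = base frame: x ahead of the robot, y to its left, z up, the work surface at z = 0. Lengths are in mm, angles in rad, forces in N, time in s.
With the tool pointing down it reaches from about 400 to 875 mm from the base axis. Payload 4.4 kg.
Tool frame: the origin (TCP) lies at the very end of the fingers, on their centre line; the grasp point (between the pads) lies 19 mm behind it; z points along the fingers, y is the direction in which the jaws open and shut (so a half turn about z gives the same grasp; the last joint's range is limited). The gripper opens to 85 mm and grips with 20 to 120 N. Pads are 22 mm wide; open, the fingers measure 114 mm over their backs; the gripper's body (76 mm by 85 mm) begins 54 mm behind the grasp point. The pads swing forward as they close: fully open they stand 13 mm farther back than shut.
Start: joints at [1.077, 0.628, 0.038, 1.517, -0.027, 0.996, -0.02], TCP at [269.694, -591.425, 231.313] pointing down, gripper open.
Joint ranges: [-3.06, 3.06], [-0.37, 2.12], [-1.25, 1.32], [0.18, 2.47], [-1.1, 4.24], [0.23, 1.98], [-2.94, 2.94]. Speed limits (rad/s): [2.57, 2.57, 3.14, 3.14, 3.14, 3.14, 3.14].

INTERFACE

Orientations are given as a rotation vector (axis times angle).
In Python, from cell import r gives the robot as it stands.
- The arm moves only by the tool drive_tool, never from a script. Its argument "targets" is a list of rows, each an object with "claw": the finger opening in mm, from 0 to 85.4; "xyz": the shift along the tool's x, y, z in units of 0.2 m (1.0 is 0.2 m), a list of three; "angular": the turn, a rotation vector about the tool's x, y, z in units of 45 degrees (1.0 is 45 degrees), a list of three. A call has 1 to 10 rows; each row is the pose to reach, as a shift and turn from the pose measured when the call began, along the tool's axes at that moment; what a row does not reach only later rows make up. A row lasts 1/10 s, in which the tool goes at most 50 mm and 8.59 degrees, less where a joint would pass 70% of its speed; a pose out of reach is approached as far as the arm can. A call with a number of a shift or a turn outside -1 to 1 is refused whole. A call with a gripper value outside its range is refused whole. The fingers move at their own pace and stop on an object; the grip force is fixed at half the most. Time passes only in rows, so rows that repeat a pose let the fingers close. It gives the time, the measured TCP pose, the force and the opening at its end, in the units of the state.
- r.read_state(): the state, without advancing time (a new reading comes with each control period).
- r.grab_frame(name): name is "scene" or "top" or "wrist"; returns a dict with "frame" (384x512x3 uint8, red, green, blue), "fx", "fy", "cx", "cy" (pixels), "D" ([k1, k2, p1, p2, k3] as OpenCV has them; the pictures are not rectified), "R" (3x3) and "t" (3): a world point X has camera coordinates R X + t. Camera axes: x right, y down, z forward; pixel columns grow to the right and rows downward; lengths in mm; the calibration is good to about 2 mm. A picture is of the moment at which its call begins. There is no depth.
- r.hand_in(): hands the job in, once; it reports no verdict.
Trained networks look in a picture, given as the dict that the camera call returned (one of the last four; its "shot" number tells which), for a name from the list of things; names that differ only in an ending like _2 or _b are one class to them, and where a whole thing is asked for, a point or a joint stands for the part that bears it (a point fixed in the world has none). Each returns a list of dicts, best first, with "p" (0 to 1); they miss things now and then, are a little off and sometimes report something else, mostly with a low value. They report only what shows in the picture. A call takes as long as a camera call.
- r.boxes_of(picture, query): "point" ([column, row] in pixels, amid what is visible of it).
- r.silhouettes(picture, query): "region" (384x512 bool, what is visible of it) and "point" ([column, row] in pixels, amid what is visible of it).
- r.tip_of(picture, query): "point" ([column, row] in pixels: a listed point, or the origin of a listed thing).
The state is a dict: "clock": time; "qpos": joint angles; "joint_vel": joint speeds; "joint_torque": joint torques, N m; "ee_pos": TCP position; "tcp_rot": TCP orientation; "force": force on the tool from outside, world axes, zero at the start; "ft_torque": the same for the moment, N m; "finger_gap": opening from 0.0 (shut) to 1.0 (fully open).
Only numpy, scipy, OpenCV 4.12 (cv2) and the standard library are available. Lean on these libraries where they do the work, as an engineer would, in place of code of your own. Each camera call takes 0.05 s, during which the arm holds its last target.

## Working session

There is one attempt and no reset: what is moved stays moved. The work goes in short steps, Python scripts to look and compute and a tool call to move; the robot and the scene stay as the last step left them, time stands still between calls to the robot, and variables do not carry over. Pictures are saved under pics/ and viewed, and the job is handed in when it is done.

Besides the shell and the picture viewer there is one more tool, called after "Emit:" by a JSON object that holds its "method" and its "body", one argument or row to a line. drive_tool: Moves the arm, as the interface text tells. Shifts and turns lie within -1 to 1; 1 stands for 0.2 m of shift or 45 degrees of turn. Its arguments: {"type":"object","properties":{"targets":{"type":"array","items":{"type":"object","properties":{"claw":{"type":"number"},"xyz":{"type":"array","items":{"type":"number","minimum":-1,"maximum":1}},"angular":{"type":"array","items":{"type":"number","minimum":-1,"maximum":1}}}}}},"required":["targets"]}

```bash
ls; mkdir -p pics
cat > h.py <<'E'
from cell import r
import numpy as np, cv2
def save(f,n): cv2.imwrite(f'pics/{n}.png',cv2.cvtColor(f['frame'],cv2.COLOR_RGB2BGR))
def K(f): return np.array([[f['fx'],0,f['cx']],[0,f['fy'],f['cy']],[0,0,1.]])
def ray(f,p):
    u=cv2.undistortPoints(np.array([[p]],float),K(f),np.array(f['D'],float))[0,0]
    R=np.array(f['R']);t=np.array(f['t'])
    return -R.T@t, R.T@np.array([u[0],u[1],1])
def onz(f,p,z):
    c,d=ray(f,p); return c+d*(z-c[2])/d[2]
def proj(f,X):
    R=np.array(f['R']);t=np.array(f['t'])
    return cv2.projectPoints(np.array(X,float).reshape(-1,3),cv2.Rodrigues(R)[0],t,K(f),np.array(f['D'],float))[0][:,0]
E
python3 - <<'E'
from h import *
np.set_printoptions(precision=2,suppress=True)
s=r.read_state();print(s)
for n in ['scene','top']:
    f=r.grab_frame(n);save(f,n+'0');print(n,'cam',-np.array(f['R']).T@np.array(f['t']))
    for q,z in [('slot_mouth',12),('flashing',0),('flashing_rib',20),('flashing_nose',0),('chuck',0),('jam_chuck',0),('lid',0),('spanner',0),('marking_block',0),('bowl',0),('board',0)]:
        o=r.tip_of(f,q)[:2]
        print(q,[(round(d['p'],2),np.round(d['point'],1),onz(f,d['point'],z)[:2]) for d in o])
E
```

```text
pics
{'clock': 0.0, 'qpos': array([ 1.08,  0.63,  0.04,  1.52, -0.03,  1.  , -0.02]), 'joint_vel': array([-0.,  0., -0.,  0.,  0., -0.,  0.]), 'joint_torque': array([  0.  , -56.34,   1.23, -19.34,   0.01,   0.01,   0.  ]), 'ee_pos': array([ 269.44, -590.86,  230.38]), 'tcp_rot': array([-3.07, -0.67,  0.  ]), 'force': array([-0.45,  0.59, -1.06]), 'ft_torque': array([ 0.03, -0.03,  0.03]), 'finger_gap': 1.0006370404053198}
scene cam [1329.02 -611.99 1006.2 ]
slot_mouth [(0.71, array([248.6, 205.4]), array([616.32, -23.46])), (0.19, array([279.1, 152.6]), array([459.21, 275.94]))]
flashing [(0.61, array([170.3, 238. ]), array([ 555.37, -322.13])), (0.56, array([284.8, 157.4]), array([488.36, 283.37]))]
flashing_rib [(0.8, array([278.9, 154.2]), array([473.63, 260.77]))]
flashing_nose [(0.58, array([294.1, 161.6]), array([533.71, 294.79]))]
chuck [(0.61, array([325.6, 184.3]), array([713.02, 293.78]))]
jam_chuck [(0.66, array([311.2, 138.1]), array([464.16, 472.16]))]
lid [(0.61, array([170. , 234.7]), array([ 542.21, -315.53])), (0.26, array([115.8, 254.9]), array([ 502.56, -495.97]))
[... 332 characters left out ...]
rray([173.7, 214.4]), array([501.52, 274.6 ])), (0.37, array([266.9, 177.8]), array([612.25, -12.55]))]
flashing_rib [(0.8, array([173.9, 226.5]), array([464.66, 269.31]))]
flashing_nose [(0.87, array([167.1, 202.7]), array([537.65, 295.18]))]
chuck [(0.84, array([162.9, 141.6]), array([727.66, 309.6 ]))]
jam_chuck [(0.65, array([175.1, 216. ]), array([496.58, 270.26]))]
lid [(0.82, array([362.8, 193.7]), array([ 560.89, -305.31]))]
spanner [(0.57, array([424.1, 209.2]), array([ 512.49, -487.74]))]
marking_block [(0.64, array([257.7, 248.2]), array([396.71,  17.12]))]
bowl [(0.77, array([365.2, 145.9]), array([ 708.26, -315.75]))]
board [(0.7, array([267.7, 184. ]), array([593.03, -14.88]))]
```

Run:
```python
import cv2
a=cv2.imread('pics/top0.png');cv2.imwrite('pics/topL.png',cv2.resize(a[110:270,130:330],None,fx=4,fy=4,interpolation=cv2.INTER_CUBIC)[:600])
a=cv2.imread('pics/scene0.png');cv2.imwrite('pics/sceneL.png',cv2.resize(a[120:270,190:350],None,fx=4,fy=4,interpolation=cv2.INTER_CUBIC))
```

```text
(no output)
```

View pics/top0.png

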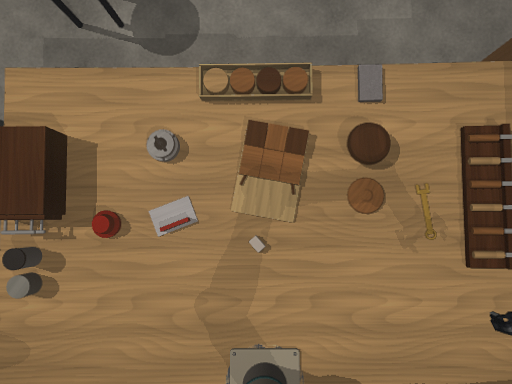

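View pics/topL.png

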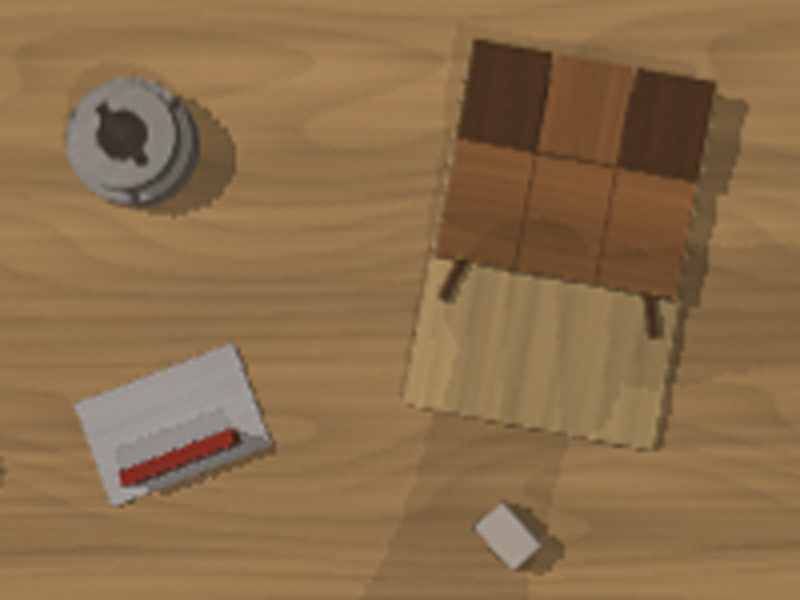

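View pics/sceneL.png

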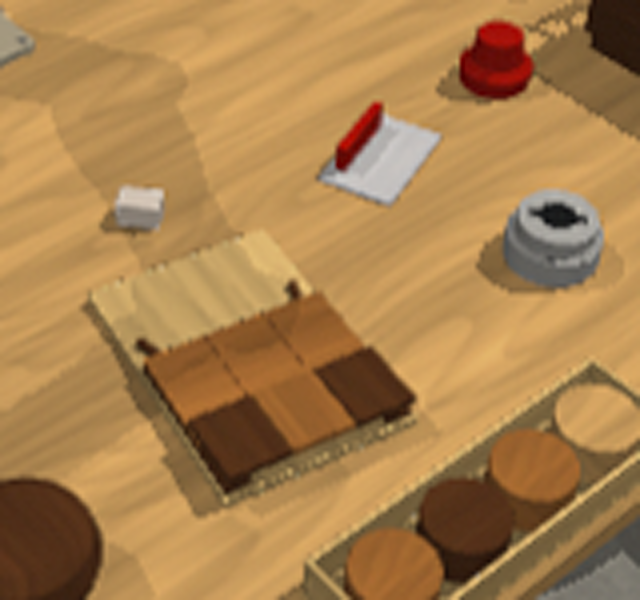

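The top view shows the strip at the left: its plate corners are at about (149,211), (189,196), (198,220) and (159,236), with the rib towards the robot. The apron sits in the middle and its lip runs from about (239,174) to (300,184). The marking block is at (258,243). Next I'll turn these into poses.

```bash
cat >> h.py <<'E'
from scipy.optimize import least_squares
def fit(f,model,pix,x0,z0):
    model=np.array(model,float);pix=np.array(pix,float)
    def W(q):
        c,s=np.cos(q[2]),np.sin(q[2]);return np.c_[q[0]+c*model[:,0]-s*model[:,1],q[1]+s*model[:,0]+c*model[:,1],z0+model[:,2]]
    o=least_squares(lambda q:(proj(f,W(q))-pix).ravel(),x0,x_scale=[10,10,.1],loss='soft_l1')
    return o.x,(proj(f,W(o.x))-pix)
E
python3 - <<'E'
from h import *
np.set_printoptions(precision=3,suppress=True)
f=r.grab_frame('top'); g=r.grab_frame('scene')
z=lambda L,ox,oy:[((u+.5)/4-.5+ox,(v+.5)/4-.5+oy) for u,v in L]
# plate corners: front-left, front-right, rear-right, rear-left
q,e=fit(f,[(42,65,4),(42,-65,4),(-42,-65,4),(-42,65,4)],z([(76,406),(236,346),(273,442),(116,506)],130,110),[500,280,-.3],0)
print('strip top',q,e.tolist())
q,e=fit(f,[(-27+6,45,36),(-27+6,-45,36),(-33,-45,36),(-33,45,36)],z([(121,473),(236,431),(240,441),(123,486)],130,110),[500,280,-.3],0);print('rib',q)
q2,e=fit(f,[(-115,97,0),(-115,-97,0),(0,93,15.5),(0,-93,15.5)],z([(405,403),(658,449),(436,258),(680,297)],130,110),[600,-15,-.2],12)
print('slot top',q2,e.tolist())
q3,e=fit(g,[(42,65,4),(42,-65,4),(-42,-65,4),(-42,65,4)],z([(440,135),(390,204),(319,178),(384,113)],190,120),[500,280,-.3],0)
print('strip scene',q3,e.tolist())
q4,e=fit(g,[(-115,97,0),(-115,-97,0),(0,93,15.5),(0,-93,15.5)],z([(268,232),(88,297),(322,294),(146,366)],190,120),[600,-15,-.2],12)
print('slot scene',q4,e.tolist())
E
```

```text
strip top [497.188 274.37    0.372] [[0.10212473645552222, -0.20066737202972718], [-0.23513033588452004, -0.8988649356813028], [0.3474513494383018, 0.5530114185618515], [-0.20486587208034734, 0.40026322811201]]
rib [497.333 272.867   0.35 ]
slot top [606.559 -18.881  -0.18 ] [[0.2541842974774511, 0.4917013326941344], [-0.10455905719220482, -0.0028511382604392566], [0.08304545232508076, -0.6162921876880318], [-0.2280055406089332, 0.0896457803778219]]
strip scene [499.991 275.724   0.329] [[1.3881738313843925, 0.4975739686190366], [0.023329879901666573, 0.17632723040355813], [0.01772733662869541, -0.3542598228135603], [-1.774311613717373, -0.35971748392370273]]
slot scene [613.479 -20.848  -0.19 ] [[-0.3987999439283385, 0.11261730536588743], [0.35635694477696234, 0.22321838649384063], [0.18624286350893726, 0.1436198006499012], [-0.1605712259392078, -0.4358231935311778]]
```

```bash
cat >> h.py <<'E'
from scipy.spatial.transform import Rotation as Ro
def goal(x,y,z,a,tilt=None):
    s=r.read_state(); R0=Ro.from_rotvec(s['tcp_rot'])
    Rd=Ro.from_matrix(np.array([[-np.sin(a),np.cos(a),0],[np.cos(a),np.sin(a),0],[0,0,-1]]).T)
    d=R0.inv().apply(np.array([x,y,z])-s['ee_pos'])/200
    w=(R0.inv()*Rd).as_rotvec()/(np.pi/4)
    print('clock %.2f'%s['clock'],'pos',np.round(s['ee_pos'],1),'F',np.round(s['force'],1),'xyz',np.round(d,3),'ang',np.round(w,3)); return d,w
E
python3 -c "
from h import *
goal(420,-440,240,-.8); goal(400,-450,240,-.75)"
```

```text
clock 1.30 pos [ 269.7 -591.4  231.3] F [-0.  -0.2  0.7] xyz [ 0.998 -0.377 -0.043] ang [ 0.    -0.    -0.437]
clock 1.30 pos [ 269.7 -591.4  231.3] F [-0.  -0.2  0.7] xyz [ 0.886 -0.373 -0.043] ang [ 0.  -0.  -0.5]
```

Emit:
{"method": "drive_tool", "body": {
  "targets": [
    {"claw": 85, "xyz": [0.25, -0.1, -0.02], "angular": [0, 0, -0.11]},
    {"claw": 85, "xyz": [0.5, -0.19, -0.03], "angular": [0, 0, -0.22]},
    {"claw": 85, "xyz": [0.75, -0.28, -0.04], "angular": [0, 0, -0.33]},
    {"claw": 85, "xyz": [1, -0.377, -0.04], "angular": [0, 0, -0.44]},
    {"claw": 85, "xyz": [1, -0.377, -0.04], "angular": [0, 0, -0.44]}
  ]
}}

```text
clock: 1.8
ee_pos: [426.2, -433.8, 239.7]
tcp_rot: [-2.902, -1.199, -0.008]
force: [1.5, 0.0, 0.3]
finger_gap: 0.991
```

```bash
python3 -c "
from h import *
goal(490,-260,240,-.45)"
```

```text
clock 1.80 pos [ 426.2 -433.8  239.7] F [1.5 0.  0.3] xyz [ 0.839 -0.39   0.003] ang [ 0.002 -0.007 -0.429]
```

Emit:
{"method": "drive_tool", "body": {
  "targets": [
    {"claw": 85, "xyz": [0.21, -0.1, 0], "angular": [0, 0, -0.11]},
    {"claw": 85, "xyz": [0.42, -0.2, 0], "angular": [0, 0, -0.22]},
    {"claw": 85, "xyz": [0.63, -0.3, 0], "angular": [0, 0, -0.33]},
    {"claw": 85, "xyz": [0.84, -0.39, 0], "angular": [0, 0, -0.43]},
    {"claw": 85, "xyz": [0.9, -0.45, 0], "angular": [0, 0, -0.45]}
  ]
}}

```text
clock: 2.3
ee_pos: [492.8, -237.7, 241.0]
tcp_rot: [-2.639, -1.702, -0.014]
force: [1.4, 1.0, -0.7]
finger_gap: 0.996
```

```bash
python3 -c "
from h import *
goal(500,-70,240,-.18)"
```

```text
clock 2.30 pos [ 492.8 -237.7  241. ] F [ 1.4  1.  -0.7] xyz [ 0.779 -0.313  0.01 ] ang [ 0.006 -0.01  -0.312]
```

Emit:
{"method": "drive_tool", "body": {
  "targets": [
    {"claw": 85, "xyz": [0.24, -0.1, 0], "angular": [0, 0, -0.08]},
    {"claw": 85, "xyz": [0.48, -0.2, 0], "angular": [0, 0, -0.16]},
    {"claw": 85, "xyz": [0.72, -0.3, 0], "angular": [0, 0, -0.24]},
    {"claw": 85, "xyz": [0.95, -0.4, 0], "angular": [0, 0, -0.31]},
    {"claw": 85, "xyz": [0.95, -0.4, 0], "angular": [0, 0, -0.31]},
    {"claw": 85, "xyz": [0.95, -0.4, 0], "angular": [0, 0, -0.31]}
  ]
}}

```text
clock: 2.9
ee_pos: [498.4, -30.1, 242.4]
tcp_rot: [-2.411, -2.014, -0.014]
force: [-0.5, -1.0, 1.2]
finger_gap: 1.0
```

```bash
python3 -c "
from h import *
f=r.grab_frame('wrist');save(f,'w1');print(f['t'],-np.array(f['R']).T@np.array(f['t']),f['R'][2])
print(r.tip_of(f,'slot_mouth'))
o=proj(f,[[608,-19,12]]);print(o)
goal(490,120,240,.1);goal(490,180,240,.2)"
```

```text
[-497.40290193   16.56947403  404.18689745] [510.7984204   40.75251467 385.32512071] [-0.04555173 -0.27981898 -0.95897152]
[{'point': [346.3, 130.7], 'p': 0.92}]
[[346.74760013 133.44312197]]
clock 3.00 pos [498.3 -33.8 242.1] F [-0.1 -0.4  0.1] xyz [ 0.748 -0.182  0.014] ang [ 0.008 -0.006 -0.362]
clock 3.00 pos [498.3 -33.8 242.1] F [-0.1 -0.4  0.1] xyz [ 1.043 -0.237  0.015] ang [ 0.008 -0.006 -0.49 ]
```

View pics/w1.png

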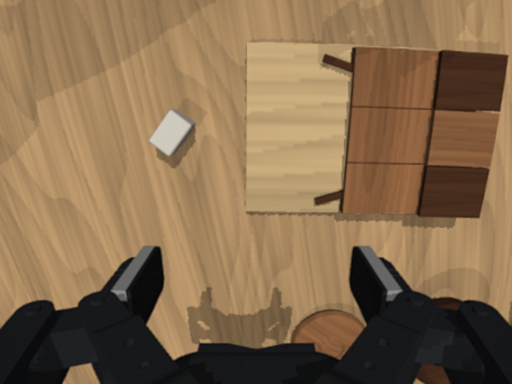

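Run:
```python
from h import *
a=cv2.imread('pics/w1.png');cv2.imwrite('pics/w1L.png',cv2.resize(a[30:230,230:430],None,fx=3,fy=3,interpolation=cv2.INTER_CUBIC))
```

```text
(no output)
```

View pics/w1L.png

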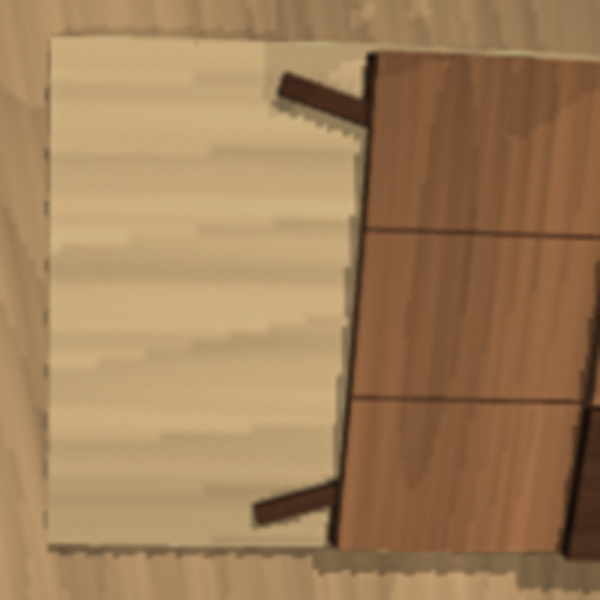

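Run:
```python
from h import *
np.set_printoptions(precision=3,suppress=True)
f=r.grab_frame('wrist')
z=lambda L,k,ox,oy:[((u+.5)/k-.5+ox,(v+.5)/k-.5+oy) for u,v in L]
q2,e=fit(f,[(-115,97,0),(-115,-97,0),(0,93,15.5),(0,-93,15.5)],z([(51,37),(50,547),(376,53),(341,549)],3,230,30),[600,-15,-.2],12)
print('slot wrist',q2,e.tolist())
goal(490,140,240,.15)
```

```text
slot wrist [606.965 -23.346  -0.189] [[-0.6685576632779942, 0.06335877099982667], [-0.03528304276801464, 0.2493364681935759], [1.1414293362391845, -1.4435100214378593], [-0.1653043766240785, 1.2201689913781308]]
clock 3.05 pos [498.3 -34.3 242.1] F [-0.6 -0.4  0.3] xyz [ 0.849 -0.202  0.014] ang [ 0.008 -0.006 -0.428]
```

Emit:
{"method": "drive_tool", "body": {
  "targets": [
    {"claw": 85, "xyz": [0.22, -0.05, 0], "angular": [0, 0, -0.11]},
    {"claw": 85, "xyz": [0.44, -0.1, 0], "angular": [0, 0, -0.22]},
    {"claw": 85, "xyz": [0.66, -0.15, 0], "angular": [0, 0, -0.33]},
    {"claw": 85, "xyz": [0.88, -0.2, 0.02], "angular": [0, 0, -0.44]},
    {"claw": 85, "xyz": [0.95, -0.22, 0.02], "angular": [0, 0, -0.48]},
    {"claw": 85, "xyz": [0.95, -0.22, 0.02], "angular": [0, 0, -0.48]}
  ]
}}

```text
clock: 3.65
ee_pos: [490.3, 161.3, 238.7]
tcp_rot: [1.997, 2.423, 0.012]
force: [0.5, -1.4, 0.2]
finger_gap: 0.996
```

```bash
python3 -c "
from h import *
goal(455,230,180,.36)
goal(455,230,140,.36)"
```

```text
clock 3.65 pos [490.3 161.3 238.7] F [ 0.5 -1.4  0.2] xyz [ 0.37  -0.11   0.294] ang [ 0.009 -0.004 -0.213]
clock 3.65 pos [490.3 161.3 238.7] F [ 0.5 -1.4  0.2] xyz [ 0.369 -0.111  0.494] ang [ 0.009 -0.004 -0.213]
```

Emit:
{"method": "drive_tool", "body": {
  "targets": [
    {"claw": 85, "xyz": [0.18, -0.06, 0.15], "angular": [0, 0, -0.11]},
    {"claw": 85, "xyz": [0.37, -0.11, 0.29], "angular": [0.01, 0, -0.21]},
    {"claw": 85, "xyz": [0.37, -0.11, 0.29], "angular": [0.01, 0, -0.21]},
    {"claw": 85, "xyz": [0.37, -0.11, 0.29], "angular": [0.01, 0, -0.21]},
    {"claw": 85, "xyz": [0.37, -0.11, 0.29], "angular": [0.01, 0, -0.21]}
  ]
}}

```text
clock: 4.15
ee_pos: [456.7, 227.1, 181.1]
tcp_rot: [-1.798, -2.575, -0.001]
force: [0.8, -0.3, 0.6]
finger_gap: 0.993
```

```bash
python3 -c "
from h import *
f=r.grab_frame('wrist');save(f,'w2')
import pickle;pickle.dump(f,open('w2.pkl','wb'))
for q,z in [('flashing_rib',20),('flashing_nose',0),('flashing',0)]:
  for d in r.tip_of(f,q)[:2]: print(q,d,onz(f,d['point'],z))
goal(472,265,100,.36)"
```

```text
flashing_rib {'point': [288.7, 140.1], 'p': 0.97} [474.34531193 266.25607312  20.        ]
flashing_nose {'point': [352.6, 136.8], 'p': 0.94} [536.06782171 289.98565108   0.        ]
flashing {'point': [315.6, 134.4], 'p': 0.77} [500.19527156 279.00815235   0.        ]
clock 4.35 pos [456.  228.6 181.4] F [-1.   0.5  0.2] xyz [0.142 0.138 0.407] ang [ 0.001 -0.003 -0.007]
```

View pics/w2.png

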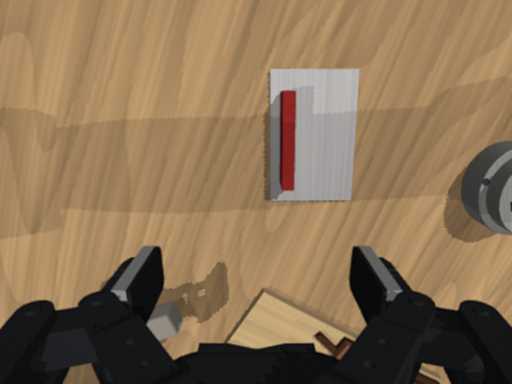

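Run:
```python
from h import *
import pickle
np.set_printoptions(precision=3,suppress=True)
f=pickle.load(open('w2.pkl','rb'))
q,e=fit(f,[(42,65,4),(42,-65,4),(-42,-65,4),(-42,65,4),(-21,45,36),(-33,45,36),(-21,-45,36),(-33,-45,36)],[(358.5,69),(352,200),(270.5,200.5),(270,69),(296,91),(282,91),(294,190),(281,190)],[500,280,.36],0)
print(q,e.tolist())
c,s=np.cos(q[2]),np.sin(q[2]);x,y=q[0]-27*c,q[1]-27*s;print('rib',x,y)
goal(x,y,60,q[2])
```

```text
[497.977 275.254   0.368] [[0.33038157949437164, -0.30888011582379704], [-1.398049293783572, -0.2803952789928701], [-0.1728547855328202, 0.3896868486696974], [-0.1461575704280449, -0.08753059680734054], [0.026427876058448874, -0.6926297941728734], [-0.0008407597913446807, -0.5616893484759515], [0.33366732883570194, 1.1141858385453247], [0.401681424941728, 1.2926972849066942]]
rib 472.78340124090835 265.54460627059956
clock 4.35 pos [456.  228.6 181.4] F [-1.   0.5  0.2] xyz [0.143 0.142 0.607] ang [ 0.001 -0.003 -0.017]
```

Emit:
{"method": "drive_tool", "body": {
  "targets": [
    {"claw": 45, "xyz": [0.08, 0.08, 0.2], "angular": [0, 0, -0.017]},
    {"claw": 45, "xyz": [0.143, 0.142, 0.4], "angular": [0, 0, -0.017]},
    {"claw": 45, "xyz": [0.143, 0.142, 0.6], "angular": [0, 0, -0.017]},
    {"claw": 45, "xyz": [0.143, 0.142, 0.6], "angular": [0, 0, -0.017]},
    {"claw": 45, "xyz": [0.143, 0.142, 0.6], "angular": [0, 0, -0.017]},
    {"claw": 45, "xyz": [0.143, 0.142, 0.6], "angular": [0, 0, -0.017]}
  ]
}}

```text
clock: 4.95
ee_pos: [474.1, 265.8, 63.6]
tcp_rot: [-1.779, -2.589, -0.008]
force: [-0.5, 0.2, 0.1]
finger_gap: 0.526
```

```bash
python3 -c "
from h import *
f=r.grab_frame('wrist');save(f,'w3')
goal(472.8,265.5,8,.368)"
```

```text
clock 5.00 pos [474.2 265.9  63.8] F [-0.4  0.9  0.9] xyz [-0.    -0.009  0.279] ang [ 0.006 -0.004 -0.002]
```

View pics/w3.png

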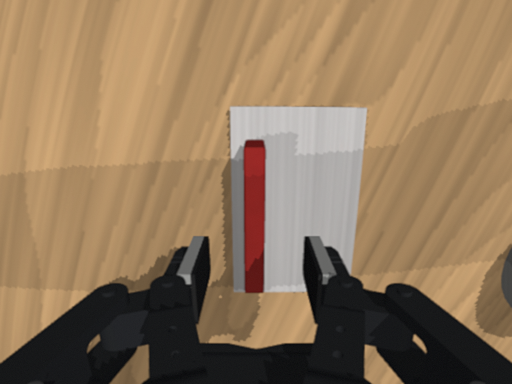

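Emit:
{"method": "drive_tool", "body": {
  "targets": [
    {"claw": 45, "xyz": [0, -0.008, 0.15], "angular": [0, 0, 0]},
    {"claw": 45, "xyz": [0, -0.008, 0.28], "angular": [0, 0, 0]},
    {"claw": 45, "xyz": [0, -0.008, 0.28], "angular": [0, 0, 0]},
    {"claw": 45, "xyz": [0, -0.008, 0.28], "angular": [0, 0, 0]},
    {"claw": 45, "xyz": [0, -0.008, 0.28], "angular": [0, 0, 0]}
  ]
}}

```text
clock: 5.5
ee_pos: [474.1, 266.3, 9.7]
tcp_rot: [1.779, 2.588, 0.013]
force: [0.0, 0.3, 0.4]
finger_gap: 0.529
```

```bash
python3 -c "
from h import *
f=r.grab_frame('wrist');save(f,'w4')
goal(472.8,265.5,8,.368)"
```

```text
clock 5.55 pos [474.1 266.3   9.6] F [1.  0.  0.7] xyz [-0.001 -0.007  0.008] ang [ 0.01  -0.005 -0.002]
```

View pics/w4.png

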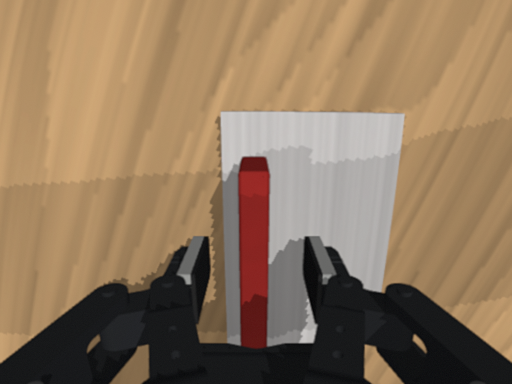

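Emit:
{"method": "drive_tool", "body": {
  "targets": [
    {"claw": 25, "xyz": [0, -0.004, 0.008], "angular": [0.01, 0, 0]},
    {"claw": 0, "xyz": [0, -0.004, 0.008], "angular": [0.01, 0, 0]},
    {"claw": 0, "xyz": [0, -0.004, 0.008], "angular": [0.01, 0, 0]},
    {"claw": 0, "xyz": [0, -0.004, 0.008], "angular": [0.01, 0, 0]},
    {"claw": 0, "xyz": [0, -0.004, 0.008], "angular": [0.01, 0, 0]},
    {"claw": 0, "xyz": [0, -0.004, 0.008], "angular": [0.01, 0, 0]},
    {"claw": 0, "xyz": [0, -0.004, 0.008], "angular": [0.01, 0, 0]},
    {"claw": 0, "xyz": [0, -0.004, 0.008], "angular": [0.01, 0, 0]}
  ]
}}

```text
clock: 6.35
ee_pos: [473.9, 266.2, 8.8]
tcp_rot: [-1.779, -2.587, -0.005]
force: [-0.8, -1.1, 5.7]
finger_gap: 0.128
```

```bash
python3 -c "
from h import *
f=r.grab_frame('wrist');save(f,'w5')
goal(472.8,265.5,110,.368)"
```

```text
clock 6.40 pos [473.9 266.2   8.8] F [-0.1 -0.9  6. ] xyz [ 0.001 -0.006 -0.506] ang [ 0.001 -0.005 -0.002]
```

View pics/w5.png

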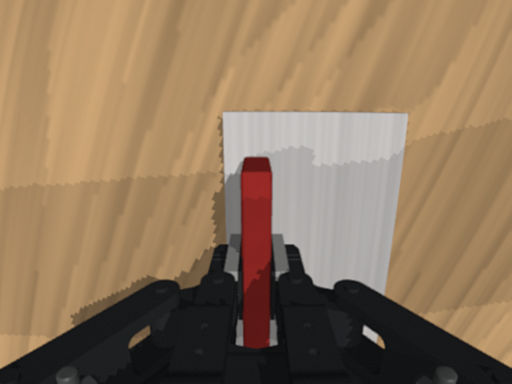

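Emit:
{"method": "drive_tool", "body": {
  "targets": [
    {"claw": 0, "xyz": [0, 0, -0.1], "angular": [0, 0, 0]},
    {"claw": 0, "xyz": [0, 0, -0.3], "angular": [0, 0, 0]},
    {"claw": 0, "xyz": [0, 0, -0.5], "angular": [0, 0, 0]},
    {"claw": 0, "xyz": [-0.1, 0, -0.5], "angular": [0, 0, 0]},
    {"claw": 0, "xyz": [-0.2, 0, -0.5], "angular": [0, 0, 0]}
  ]
}}

```text
clock: 6.9
ee_pos: [488.9, 228.9, 110.2]
tcp_rot: [-1.777, -2.589, -0.008]
force: [1.0, -0.1, -0.7]
finger_gap: 0.128
```

```bash
python3 -c "
from h import *
goal(500,100,110,.1);goal(500,50,110,0);goal(500,-1,110,-.185)"
```

```text
clock 6.90 pos [488.9 228.9 110.2] F [ 1.  -0.1 -0.7] xyz [-0.621 -0.18  -0.002] ang [ 0.004 -0.006  0.341]
clock 6.90 pos [488.9 228.9 110.2] F [ 1.  -0.1 -0.7] xyz [-0.855 -0.27  -0.004] ang [ 0.004 -0.006  0.468]
clock 6.90 pos [488.9 228.9 110.2] F [ 1.  -0.1 -0.7] xyz [-1.093 -0.361 -0.005] ang [ 0.003 -0.006  0.704]
```

Emit:
{"method": "drive_tool", "body": {
  "targets": [
    {"claw": 0, "xyz": [-0.2, -0.06, 0], "angular": [0, 0, 0.12]},
    {"claw": 0, "xyz": [-0.4, -0.12, 0], "angular": [0, 0, 0.25]},
    {"claw": 0, "xyz": [-0.6, -0.19, 0], "angular": [0, 0, 0.38]},
    {"claw": 0, "xyz": [-0.8, -0.27, 0], "angular": [0, 0, 0.52]},
    {"claw": 0, "xyz": [-1, -0.34, 0], "angular": [0, 0, 0.7]},
    {"claw": 0, "xyz": [-1, -0.36, 0], "angular": [0, 0, 0.7]},
    {"claw": 0, "xyz": [-1, -0.36, 0], "angular": [0, 0, 0.7]}
  ]
}}

```text
clock: 7.6
ee_pos: [492.7, 15.0, 108.9]
tcp_rot: [-2.414, -2.006, -0.005]
force: [1.0, 0.7, -1.5]
finger_gap: 0.125
```

```bash
python3 -c "
from h import *
f=r.grab_frame('top');save(f,'t6');f=r.grab_frame('wrist');save(f,'w6')
a=cv2.imread('pics/t6.png');cv2.imwrite('pics/t6L.png',cv2.resize(a[110:260,190:340],None,fx=4,fy=4,interpolation=cv2.INTER_CUBIC))
goal(500,-1,60,-.185)"
```

```text
clock 7.70 pos [493.6  17.7 109.1] F [-0.   0.3 -1.6] xyz [-0.088  0.048  0.245] ang [ 0.001 -0.008  0.006]
```

View pics/w6.png

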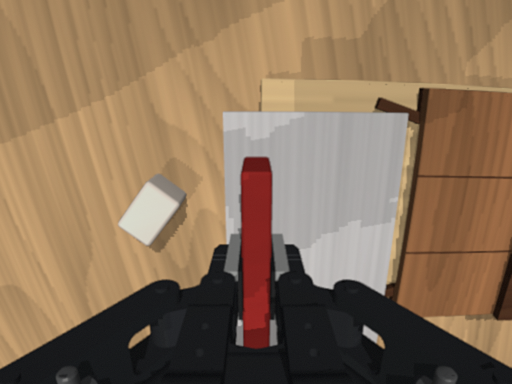

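View pics/t6L.png

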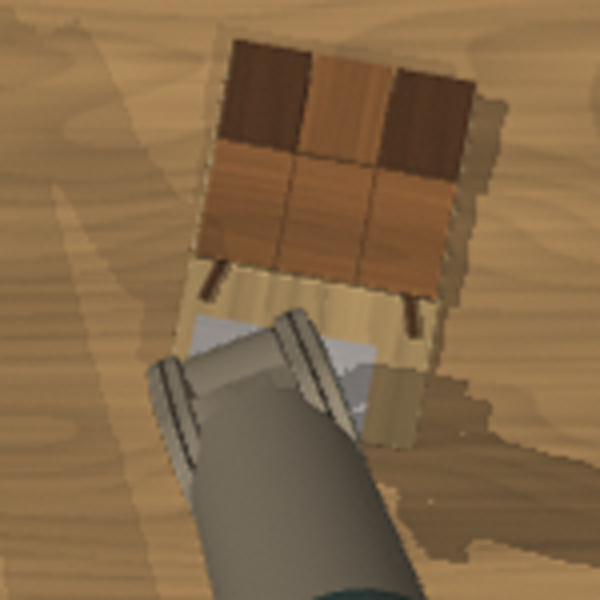

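Emit:
{"method": "drive_tool", "body": {
  "targets": [
    {"claw": 0, "xyz": [-0.08, 0.05, 0.1], "angular": [0, 0, 0]},
    {"claw": 0, "xyz": [-0.09, 0.045, 0.25], "angular": [0, -0.008, 0.006]},
    {"claw": 0, "xyz": [-0.09, 0.045, 0.35], "angular": [0, -0.008, 0.006]},
    {"claw": 0, "xyz": [-0.09, 0.045, 0.35], "angular": [0, -0.008, 0.006]},
    {"claw": 0, "xyz": [-0.09, 0.045, 0.35], "angular": [0, -0.008, 0.006]},
    {"claw": 0, "xyz": [-0.09, 0.045, 0.35], "angular": [0, -0.008, 0.006]}
  ]
}}

```text
clock: 8.3
ee_pos: [500.4, -0.1, 40.0]
tcp_rot: [2.414, 2.008, 0.004]
force: [-0.4, -1.0, -2.0]
finger_gap: 0.127
```

```bash
python3 -c "
from h import *
import pickle
f=r.grab_frame('wrist');save(f,'w7');pickle.dump(f,open('w7.pkl','wb'))
g=r.grab_frame('scene');save(g,'s7');pickle.dump(g,open('s7.pkl','wb'))
print(r.tip_of(f,'slot_mouth'),r.tip_of(f,'flashing_nose'))
print(r.tip_of(g,'slot_mouth'),r.tip_of(g,'flashing_nose'))
a=cv2.imread('pics/s7.png');cv2.imwrite('pics/s7L.png',cv2.resize(a[150:270,190:310],None,fx=5,fy=5,interpolation=cv2.INTER_CUBIC))
a=cv2.imread('pics/w7.png');cv2.imwrite('pics/w7L.png',cv2.resize(a[60:340,200:512],None,fx=2,fy=2,interpolation=cv2.INTER_CUBIC))
goal(500,-1,21,-.185)"
```

```text
[{'point': [442.1, 219.3], 'p': 0.79}] [{'point': [389.4, 237.3], 'p': 0.69}]
[{'point': [246.6, 204.1], 'p': 0.97}] [{'point': [242.2, 193.6], 'p': 0.88}]
clock 8.60 pos [499.8  -1.2  39.6] F [ 0.1 -0.1 -2.1] xyz [0.001 0.001 0.093] ang [ 0.003 -0.001  0.   ]
```

View pics/w7L.png

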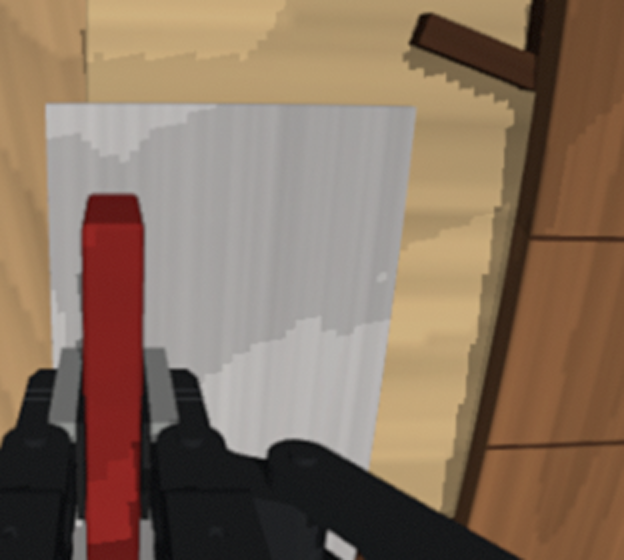

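View pics/s7L.png

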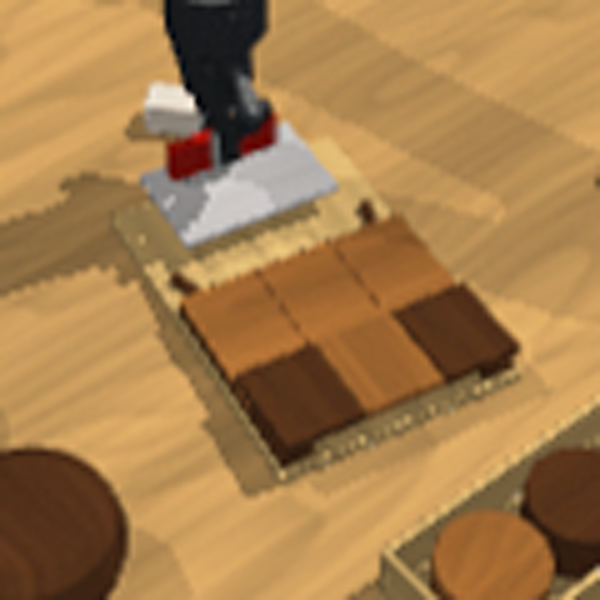

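Run:
```python
from h import *
import pickle
np.set_printoptions(precision=2,suppress=True)
f=pickle.load(open('w7.pkl','rb'));g=pickle.load(open('s7.pkl','rb'))
Z=lambda u,v:((u+.5)/2-.5+200,(v+.5)/2-.5+60)
P={k:onz(f,Z(*p),z) for k,p,z in [('guide_in_lip',(535,90),18.5),('guide_tip_in',(408,46),18.5),('guide_tip_out',(425,13),18.5),('seamL',(531,238),27.5),('seamR',(488,446),27.5),('FL',(414,106),34.8),('RL',(46,104),34.8),('fr',(371,468),34.8)]}
for k,v in P.items(): print(k,v)
d=P['seamL']-P['seamR'];print('lip len',np.linalg.norm(d),'yaw',np.arctan2(-d[0],d[1]));print('mid',(P['seamL']+P['seamR'])/2)
d=P['FL']-P['RL'];print('strip side',np.linalg.norm(d),np.arctan2(d[1],d[0]))
d=P['FL']-P['fr'];print('front',np.arctan2(-d[0],d[1]))
a=np.arctan2(*( (P['FL']-P['RL'])[[1,0]]));
Zs=lambda u,v:((u+.5)/5-.5+190,(v+.5)/5-.5+150)
S={k:onz(g,Zs(*p),z) for k,p,z in [('lipL',(398,215),27.5),('lipR',(183,308),27.5),('FR',(190,246),34.8),('FL',(340,186),34.8),('seamR',(258,274),27.5),('seamL',(333,244),27.5)]}
for k,v in S.items(): print(k,v)
def loc(p,o,y):
    c,s=np.cos(y),np.sin(y);d=p-o;return np.array([c*d[0]+s*d[1],-s*d[0]+c*d[1]])
for nm,T,o in [('w',P,(P['seamL']+P['seamR'])/2),('s',S,(S['lipL']+S['lipR'])/2)]:
    for k in T: print(nm,k,loc(T[k],o,-.187))
```

```text
guide_in_lip [619.75  48.32  18.5 ]
guide_tip_in [586.71  64.22  18.5 ]
guide_tip_out [591.65  71.42  18.5 ]
seamL [612.48  12.14  27.5 ]
seamR [600.99 -48.19  27.5 ]
FL [579.85  51.51  34.8 ]
RL [497.84  66.36  34.8 ]
fr [563.98 -42.43  34.8 ]
lip len 61.41274135498432 yaw -0.18822251592911318
mid [606.74 -18.02  27.5 ]
strip side 83.34710272935519 -0.17903902404392674
front -0.16741257680931976
lipL [625.69  69.61  27.5 ]
lipR [ 598.46 -113.01   27.5 ]
FR [558.01 -75.87  34.8 ]
FL [579.59  51.03  34.8 ]
seamR [606.43 -50.45  27.5 ]
seamL [617.86  11.81  27.5 ]
w guide_in_lip [ 0.45 67.6 ]
w guide_tip_in [-34.97  77.08]
w guide_tip_out [-31.45  85.07]
w seamL [ 0.04 30.71]
w seamR [ -0.04 -30.71]
w FL [-39.34  63.33]
w RL [-122.68   62.66]
w fr [-37.47 -31.93]
s lipL [-3.6  92.25]
s lipR [  3.6  -92.25]
s FR [-43.06 -63.27]
s FL [-45.44  65.42]
s seamR [ -0.2 -29.3]
s seamL [-0.54 34.  ]
```

```bash
python3 -c "
from h import *
goal(500.4,1.2,20.5,-.189)"
```

```text
clock 8.60 pos [499.8  -1.2  39.6] F [ 0.1 -0.1 -2.1] xyz [0.012 0.001 0.096] ang [ 0.003 -0.001  0.005]
```

Emit:
{"method": "drive_tool", "body": {
  "targets": [
    {"claw": 0, "xyz": [0.012, 0, 0.04], "angular": [0, 0, 0.005]},
    {"claw": 0, "xyz": [0.012, 0, 0.07], "angular": [0, 0, 0.005]},
    {"claw": 0, "xyz": [0.012, 0, 0.09], "angular": [0, 0, 0.005]},
    {"claw": 0, "xyz": [0.012, 0, 0.096], "angular": [0, 0, 0.005]},
    {"claw": 0, "xyz": [0.012, 0, 0.096], "angular": [0, 0, 0.005]}
  ]
}}

```text
clock: 9.1
ee_pos: [499.9, 1.2, 20.8]
tcp_rot: [2.42, 2.002, 0.002]
force: [-1.9, -0.1, 9.5]
finger_gap: 0.125
```

```bash
python3 -c "
from h import *
s=r.read_state();print(s['ft_torque'],s['finger_gap'])
goal(500.4,1.2,20,-.189)"
```

```text
[ 0.2080207   0.46917658 -0.02895118] 0.12506433562328184
clock 9.10 pos [499.9   1.2  20.8] F [-1.9 -0.1  9.5] xyz [0.    0.003 0.004] ang [ 0.002 -0.     0.001]
```

Emit:
{"method": "drive_tool", "body": {
  "targets": [
    {"claw": 0, "xyz": [0, 0.05, 0], "angular": [0, 0, 0]},
    {"claw": 0, "xyz": [0, 0.1, 0], "angular": [0, 0, 0]},
    {"claw": 0, "xyz": [0, 0.15, 0], "angular": [0, 0, 0]},
    {"claw": 0, "xyz": [0, 0.15, 0], "angular": [0, 0, 0]},
    {"claw": 0, "xyz": [0, 0.15, 0], "angular": [0, 0, 0]}
  ]
}}

```text
clock: 9.6
ee_pos: [530.1, -4.5, 20.8]
tcp_rot: [2.419, 2.001, 0.004]
force: [1.8, -0.3, 2.2]
finger_gap: 0.123
```

```bash
python3 -c "
from h import *
import pickle
f=r.grab_frame('wrist');save(f,'w8');pickle.dump(f,open('w8.pkl','wb'))
a=cv2.imread('pics/w8.png');cv2.imwrite('pics/w8L.png',cv2.resize(a[60:340,200:512],None,fx=2,fy=2,interpolation=cv2.INTER_CUBIC))
s=r.read_state();print(s['ft_torque'],s['finger_gap'])
goal(574.1,-12.8,20.5,-.189)"
```

```text
[ 0.04956159 -0.31725763 -0.06424027] 0.12923531232558094
clock 9.65 pos [530.1  -4.5  20.8] F [ 1.5 -1.2  0.5] xyz [0.001 0.224 0.002] ang [ 0.004 -0.001 -0.   ]
```

View pics/w8L.png

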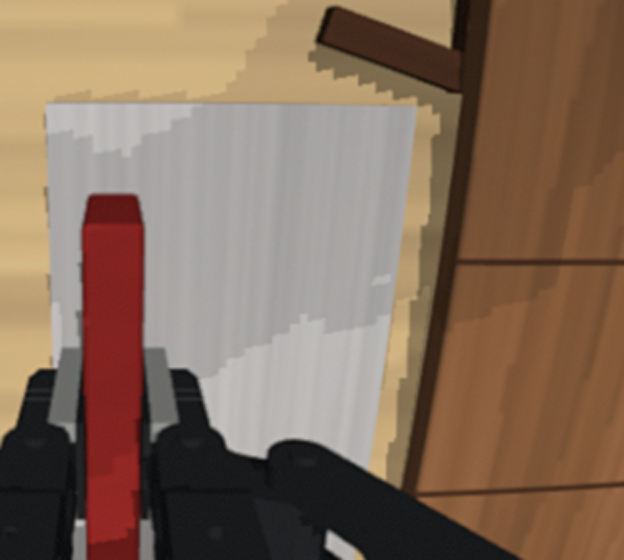

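```bash
cat > m.py <<'E'
from h import *
import pickle,sys
np.set_printoptions(precision=2,suppress=True)
def run(pk,pts):
    f=pickle.load(open(pk,'rb'))
    Z=lambda u,v:((u+.5)/2-.5+200,(v+.5)/2-.5+60)
    P={k:onz(f,Z(*p),z) for k,p,z in pts}
    o=(P['seamL']+P['seamR'])/2;d=P['seamL']-P['seamR'];y=np.arctan2(-d[0],d[1]);print('slot',o,y,np.linalg.norm(d))
    c,s=np.cos(-.188),np.sin(-.188)
    for k,v in P.items():
        e=v-o;print(k,np.array([c*e[0]+s*e[1],-s*e[0]+c*e[1]]))
    d=P['FL']-P['RL'];print('side',np.linalg.norm(d),np.arctan2(d[1],d[0]))
E
python3 -c "
from m import *
run('w8.pkl',[('guide_in_lip',(459,91),18.5),('guide_tip_in',(316,43),18.5),('seamL',(458,261),27.5),('seamR',(416,494),27.5),('FL',(415,106),16),('RL',(46,104),16)])"
```

```text
slot [606.72 -18.09  27.5 ] -0.19253267128749849 62.043164130266554
guide_in_lip [-0.19 67.93]
guide_tip_in [-33.66  77.38]
seamL [ 0.14 31.02]
seamR [ -0.14 -31.02]
FL [-8.92 64.26]
RL [-92.27  64.01]
side 83.34798002236609 -0.1849570639293668
```

Emit:
{"method": "drive_tool", "body": {
  "targets": [
    {"claw": 0, "xyz": [0.003, 0.03, 0.002], "angular": [0.003, 0, 0.003]},
    {"claw": 0, "xyz": [0.003, 0.06, 0.002], "angular": [0.003, 0, 0.003]},
    {"claw": 0, "xyz": [0.003, 0.09, 0.002], "angular": [0.003, 0, 0.003]},
    {"claw": 0, "xyz": [0.003, 0.12, 0.002], "angular": [0.003, 0, 0.003]},
    {"claw": 0, "xyz": [0.003, 0.12, 0.002], "angular": [0.003, 0, 0.003]},
    {"claw": 0, "xyz": [0.003, 0.12, 0.002], "angular": [0.003, 0, 0.003]}
  ]
}}

```text
clock: 10.25
ee_pos: [550.5, -8.0, 20.8]
tcp_rot: [-2.421, -1.998, 0.006]
force: [-6.6, 1.5, 11.7]
finger_gap: 0.133
```

```bash
python3 -c "
from h import *
import pickle
f=r.grab_frame('wrist');save(f,'w9');pickle.dump(f,open('w9.pkl','wb'))
g=r.grab_frame('scene');save(g,'s9');a=cv2.imread('pics/s9.png');cv2.imwrite('pics/s9L.png',cv2.resize(a[150:270,190:310],None,fx=5,fy=5,interpolation=cv2.INTER_CUBIC))
a=cv2.imread('pics/w9.png');cv2.imwrite('pics/w9L.png',cv2.resize(a[60:340,200:512],None,fx=2,fy=2,interpolation=cv2.INTER_CUBIC))
s=r.read_state();print(s['ft_torque'],s['finger_gap'])
goal(574.1,-12.8,20.5,-.19)"
```

```text
[ 0.28298095  1.15781493 -0.00256754] 0.12926831653315074
clock 10.35 pos [550.5  -8.   20.7] F [-6.7  0.3 11.5] xyz [-0.001  0.12   0.001] ang [-0.006  0.001 -0.001]
```

View pics/w9L.png

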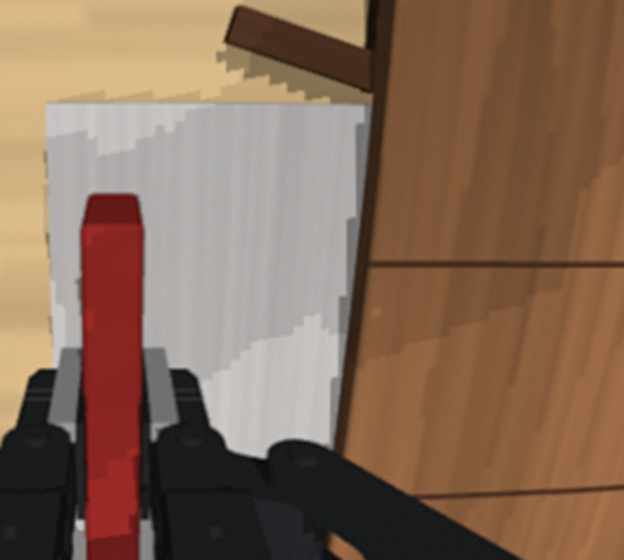

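View pics/s9L.png

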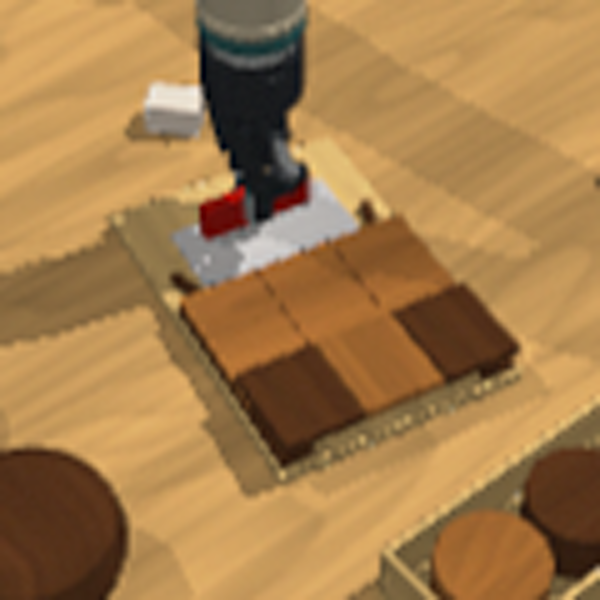

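Emit:
{"method": "drive_tool", "body": {
  "targets": [
    {"claw": 0, "xyz": [0, 0.03, -0.001], "angular": [0, 0, 0]},
    {"claw": 0, "xyz": [0, 0.06, -0.001], "angular": [0, 0, 0]},
    {"claw": 0, "xyz": [0, 0.08, -0.001], "angular": [0, 0, 0]},
    {"claw": 0, "xyz": [0, 0.1, -0.001], "angular": [0, 0, 0]},
    {"claw": 0, "xyz": [0, 0.11, -0.001], "angular": [0, 0, 0]},
    {"claw": 0, "xyz": [0, 0.11, -0.001], "angular": [0, 0, 0]}
  ]
}}

```text
clock: 10.95
ee_pos: [569.7, -11.7, 20.8]
tcp_rot: [-2.418, -1.997, 0.012]
force: [-5.5, 0.6, 8.0]
finger_gap: 0.13
```

```bash
cat > snap.py <<'E'
from h import *
import pickle,sys
k=sys.argv[1]
f=r.grab_frame('wrist');save(f,'w'+k);pickle.dump(f,open(f'w{k}.pkl','wb'))
a=cv2.imread(f'pics/w{k}.png');cv2.imwrite(f'pics/w{k}L.png',cv2.resize(a[60:340,200:512],None,fx=2,fy=2,interpolation=cv2.INTER_CUBIC))
s=r.read_state();print(s['ft_torque'],s['finger_gap'])
goal(574.1,-12.8,20.5,-.19)
E
python3 snap.py 10
```

```text
[0.27926867 0.67335582 0.04650331] 0.1264522040145516
clock 11.00 pos [569.6 -11.8  20.8] F [-5.6  0.9  6.9] xyz [-0.001  0.023  0.001] ang [-0.011  0.003 -0.   ]
```

View pics/w10L.png

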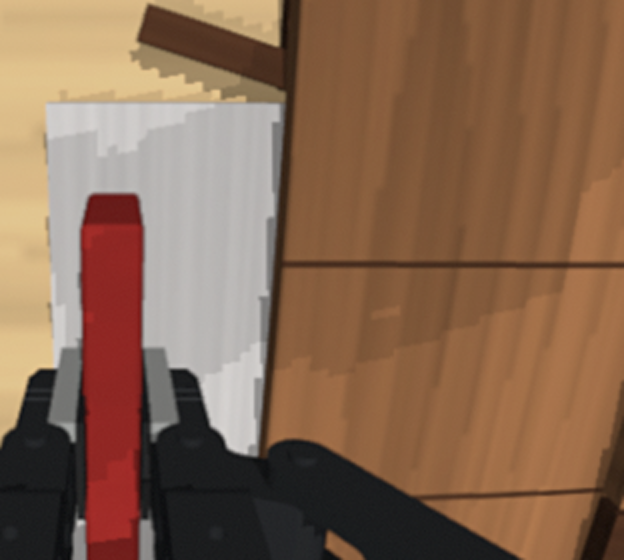

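Emit:
{"method": "drive_tool", "body": {
  "targets": [
    {"claw": 0, "xyz": [0, 0.015, -0.001], "angular": [-0.005, 0, 0]},
    {"claw": 0, "xyz": [0, 0.03, -0.001], "angular": [-0.01, 0, 0]},
    {"claw": 0, "xyz": [0, 0.045, -0.001], "angular": [-0.01, 0, 0]},
    {"claw": 0, "xyz": [0, 0.05, -0.001], "angular": [-0.01, 0, 0]},
    {"claw": 0, "xyz": [0, 0.05, -0.001], "angular": [-0.01, 0, 0]}
  ]
}}

```text
clock: 11.5
ee_pos: [573.6, -12.6, 20.8]
tcp_rot: [-2.416, -1.998, 0.017]
force: [-12.9, 2.6, 14.4]
finger_gap: 0.125
```

```bash
python3 snap.py 11
```

```text
[0.6652048  1.9624403  0.04209145] 0.1314702993168234
clock 11.55 pos [573.6 -12.6  20.8] F [-13.6   2.9  14. ] xyz [-0.001  0.003  0.001] ang [-0.015  0.006  0.001]
```

View pics/w11L.png

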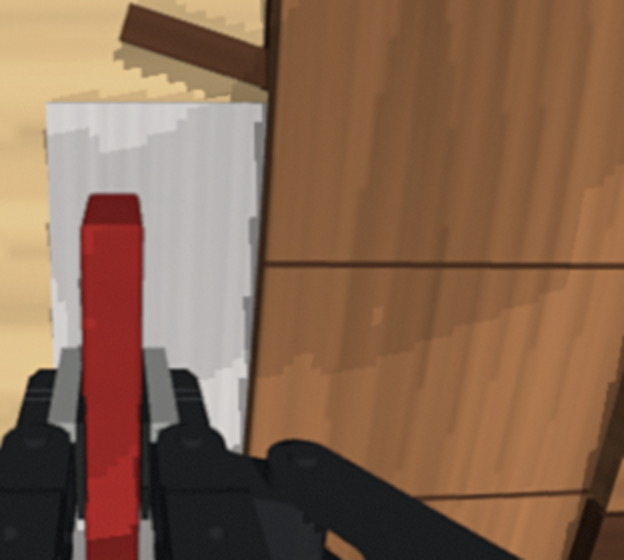

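```bash
python3 -c "
from m import *
run('w11.pkl',[('guide_in_lip',(267,90),18.5),('guide_tip_in',(122,40),18.5),('seamL',(266,263),27.5),('seamR',(240,499),27.5),('FL',(263,102),16),('RL',(46,103),16)])
f=r.grab_frame('scene');save(f,'s11');print(r.tip_of(f,'slot_mouth'))
a=cv2.imread('pics/s11.png');cv2.imwrite('pics/s11L.png',cv2.resize(a[150:270,190:310],None,fx=5,fy=5,interpolation=cv2.INTER_CUBIC))
"
```

```text
slot [606.26 -17.86  27.5 ] -0.21613429533918949 61.72222024805766
guide_in_lip [ 0.68 67.33]
guide_tip_in [-30.81  77.55]
seamL [ 0.87 30.85]
seamR [ -0.87 -30.85]
FL [ 0.49 64.62]
RL [-47.6   64.22]
side 48.09054372375054 -0.17962169393031507
[{'point': [247.5, 204.5], 'p': 0.81}, {'point': [170.5, 237.3], 'p': 0.31}]
```

View pics/s11L.png

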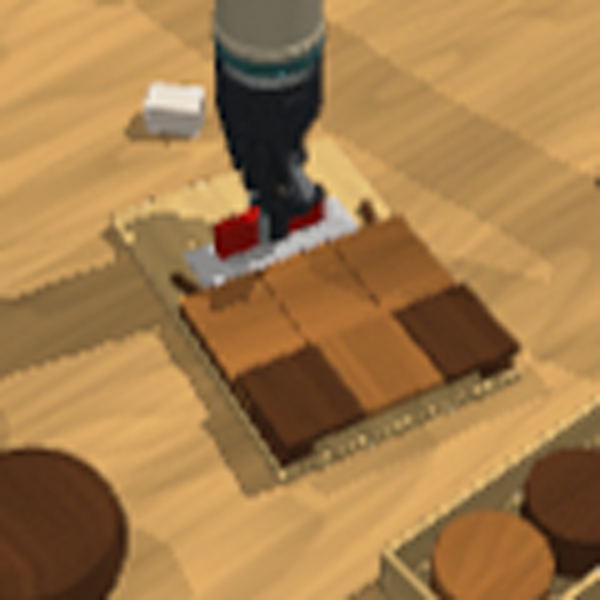

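Emit:
{"method": "drive_tool", "body": {
  "targets": [
    {"claw": 0, "xyz": [0, 0.02, -0.002], "angular": [-0.01, 0, 0]},
    {"claw": 0, "xyz": [0, 0.04, -0.002], "angular": [-0.02, 0, 0]},
    {"claw": 0, "xyz": [0, 0.05, -0.002], "angular": [-0.02, 0, 0]},
    {"claw": 0, "xyz": [0, 0.05, -0.002], "angular": [-0.02, 0, 0]}
  ]
}}

```text
clock: 12.05
ee_pos: [573.7, -12.6, 20.8]
tcp_rot: [-2.416, -2.0, 0.023]
force: [-20.3, 3.6, 21.4]
finger_gap: 0.129
```

```bash
python3 snap.py 12
```

```text
[ 1.14907781  3.34812094 -0.12577988] 0.12973327027175888
clock 12.10 pos [573.7 -12.6  20.8] F [-19.9   4.   21.7] xyz [-0.001  0.002  0.001] ang [-0.017  0.01   0.003]
```

Emit:
{"method": "drive_tool", "body": {
  "targets": [
    {"claw": 0, "xyz": [0, 0.02, 0.001], "angular": [-0.01, 0.005, 0]},
    {"claw": 0, "xyz": [0, 0.01, 0.002], "angular": [-0.015, 0.008, 0]},
    {"claw": 0, "xyz": [0, 0.01, 0.002], "angular": [-0.015, 0.008, 0]},
    {"claw": 0, "xyz": [0, 0.01, 0.002], "angular": [-0.015, 0.008, 0]},
    {"claw": 0, "xyz": [0, 0.01, 0.002], "angular": [-0.015, 0.008, 0]}
  ]
}}

```text
clock: 12.6
ee_pos: [573.7, -12.5, 20.7]
tcp_rot: [-2.418, -2.002, 0.008]
force: [-5.1, 0.7, 10.2]
finger_gap: 0.132
```

```bash
python3 snap.py 13
```

```text
[ 0.29856688  0.83637426 -0.12864152] 0.12503544518556084
clock 12.65 pos [573.7 -12.5  20.8] F [-6.1  0.5 11. ] xyz [-0.001  0.002  0.001] ang [-0.006  0.003  0.003]
```

Run:
```python
from h import *
f=r.grab_frame('top');save(f,'t13')
a=cv2.imread('pics/t13.png');b=cv2.imread('pics/top0.png')
cv2.imwrite('pics/cmp.png',np.vstack([b[120:270,90:450],a[120:270,90:450]]).repeat(2,0).repeat(2,1)[:600])
s=r.read_state();print(s['clock'],s['force'],s['ee_pos'])
```

```text
12.7 [-6.36344815  1.12739926 10.34700852] [573.6466134  -12.49871467  20.74032369]
```

View pics/cmp.png

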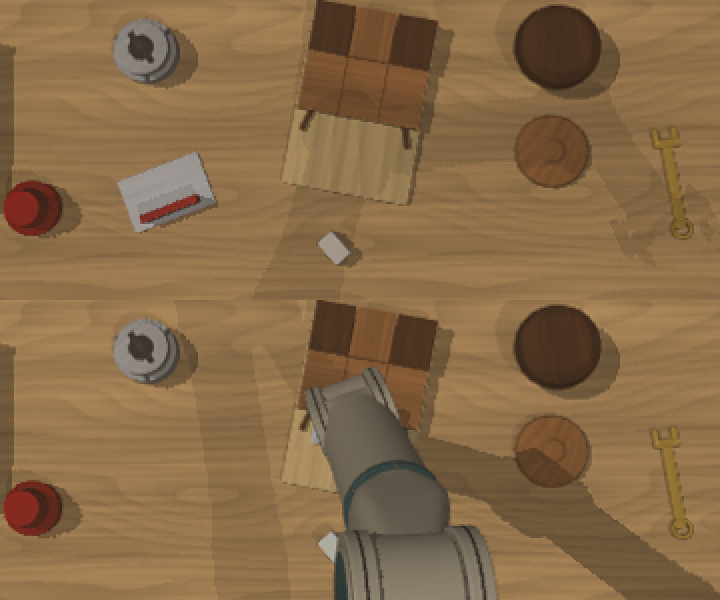

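View pics/w13L.png

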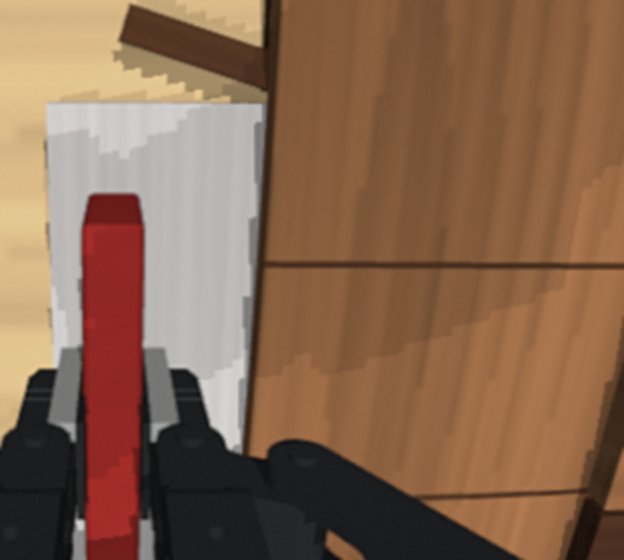

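The before/after top views show the other objects where they started. The wrist view shows the strip under the lip, with its rear-left corner about 48 mm in front of the lip. The push is steady at about 10–11 N, so I'm handing in.

```bash
python3 -c "
from h import *
print(r.hand_in()); s=r.read_state();print(s['clock'],s['force'])"
```

```text
the job is handed in; nothing more can be done
None
the job is handed in; nothing more can be done
```

I picked the strip up by its red rib, set it on the board in front of the lip, slid it under the shingle to the stop, and handed in at about 12.7 s while still pressing it down. `hand_in` gives no verdict, so I don't know how it was judged.

- **Depth:** the front edge measures about 36 mm under the lip in the wrist picture. A further 7 N of forward push moved the strip only 0.1 mm, so it is against the stop.
- **Position:** the strip is about 1 mm off the slot's middle. It was about 0.01 rad from square by the last good slot reading. One late fit put the slot's own yaw at -0.216 rad instead of -0.19. I discounted it, because one of its two reference points was nearly hidden behind the gripper.
- **Push:** the wrist force read about 10–11 N downward and was steady at hand-in. It also showed about 6 N of remaining forward push. While testing the stop, the downward force rose briefly to about 22 N, then I eased it off.
- **Shingle and other things:** the pictures showed no lift of the shingle, though I could only judge that by eye. The other objects look unmoved, but the arm partly hid the marking block in the last top view.
- **Slot position:** the cameras disagreed by up to about 7 mm on where the slot is. I steered by the close wrist pictures, where the side guide matched its listed 67.5 mm.

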